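# Take the turner out of the covered utensil box

## Task

The chest's drawer has been left open over the utensil box: push it fully home first. Then take the long grill turner out through the box's opening, which is shorter than the turner, by tilting it so that one end comes up first, and finish still holding it in the gripper, still and wholly in the air, both ends at least 3 cm above the box's roof and touching nothing else. Leave the oil bottle, the bowl and the jar where they stand.

Things in the scene. Friction and masses are not known exactly. Their poses are not given: they have to be found in the camera images.
- utensil_box: fixed metal box, outside 440 x 190 x 70 mm (x, y, z); origin under its centre on the table; x along its length, away from the robot within 0.24 rad. Inside 430 x 180 mm, floor 5 mm above the table. Roof 4 mm thick (66 to 70 mm above the table) with one central opening, 230 mm along x by 160 mm along y: it covers 100 mm of the inside at each end and 10 mm at each side
- box_opening (a point): centre of the rectangular opening, at the top of the roof, 70 mm above the table; axes as the box's
- turner: loose turner, 300 mm, 0.2 to 0.3 kg, flat on the box floor along its x, blade away from the robot, ends under the roof. Origin under its middle; x to the blade, z up. Plastic handle 24 mm wide, 26 high (z 0 to 26), x -150 to +20 mm; shank 14 mm wide, z 2 to 10; steel blade 70 mm wide, 4 thick (z 0 to 4), x +65 to +150. Centre of mass within 10 mm of turner_grip
- turner_grip (a point): point in the middle of the handle's section, 20 mm behind the turner's middle (x = -20, z = 13 mm of the turner's frame): good place to grip across the 24 mm width
- turner_handle_end (a point): end of the handle, on its axis (x = -150, z = 13 mm in the turner's frame)
- turner_blade_end (a point): middle of the blade's front edge (x = +150, z = 2 mm in the turner's frame)
- chest: fixed white chest, 240 x 240 mm in plan (without its 12 mm front panels), 140 mm high, standing beside the box on its +y side. Origin at the centre of its underside; its front looks along its own -x, towards the box, square to the box's length
- drawer (a joint): slide of the chest's upper drawer: 0 = fully home against its stop, grows as it opens (m), starts 0.10 to 0.15 open, overhanging the box's opening. Friction about 2.5 N holds it where it is left; it closes when its front is pushed along the chest's +x
- drawer_front (a point): centre of the drawer front's outer face, 104 mm above the table; x points into the chest. Panel 236 mm wide, 12 thick, 84 to 136 mm above the table, with a finger notch 92 mm wide in its top edge down to 124 mm; no handle. Drawer: open tray 210 mm deep, underside 14 mm above the box roof. Home, this face stands 132 mm before the chest's origin, 120 to 150 mm from the box's middle line
- oil_bottle: standing green oil bottle, 68 mm across, 230 mm high, origin at its underside; not to be moved
- bowl: steel bowl, 120 mm across, 55 mm high, origin at its underside; not to be moved
- jar: jar standing on the chest, 60 mm across, 85 mm high, origin at its underside; not to be moved

How it is judged:
By the outcome, as a careful person would: the job done as asked, in the order asked, and still so for the second after the job is handed in, while the arm keeps its last pose, push and grip.
It also fails if it takes over 58 s, if anything falls off the work surface, if the arm or the gripper's body presses on something with over 40 N, if the wrist force passes 120 N, or if a joint passes its speed limit or range.

## Robot

A 6-joint arm with a two-finger parallel gripper is mounted at the origin on the work surface. World frame = base frame: x ahead of the robot, y to its left, z up, the work surface at z = 0. Lengths are in m, angles in rad, forces in N, time in s.
With the tool pointing down it reaches from about 0.375 to 0.75 m from the base axis. Payload 9 kg.
Tool frame: the origin (TCP) lies on the centre line of the jaws, within the pads' length; the fingertips stand bot.tip_reach ahead of it and the grasp point (between the pads) lies 6 mm ahead of it (bot.tip_reach is the distance from the TCP to the fingertips, in m); z points along the fingers, y is the line along which they close (so a half turn about z gives the same grasp; the last joint's range is limited). The gripper opens to 85 mm and grips with 20 to 120 N. Pads are 22 mm wide; open, the fingers measure 114 mm over their backs; the gripper's body (76 mm by 85 mm) begins 54 mm behind the grasp point. The pads swing forward as they close: fully open they stand 13 mm farther back than shut.
Start: joints at [0.908, 0.104, 0.097, 1.564, 0, 1.353], TCP at [0.258, 0.542, 0.256] pointing down, gripper open.
Joint ranges: [-2.99, 2.99], [-0.84, 1.86], [-1.1, 1.16], [-1.84, 2.11], [-1.51, 1.56], [-3.14, 3.14]. Speed limits (rad/s): [2.22, 2.22, 2.57, 3.14, 3.14, 3.14].

## Interface

Orientations are given as [roll, pitch, yaw] about the fixed x, y, z axes, in that order (R = Rz(yaw) Ry(pitch) Rx(roll)).
In Python, from station import telemetry, read_camera, order, bot gives the robot as it stands. The module is installed in compiled form; this text tells all that it offers.
- The arm moves only by the tool play_rows, never from a script. Its argument "steps" is a list of rows, each a list of 3 entries, a list of its own where there are three numbers: the gripper's target within -1 to 1 (fully open at 1, half-way at 0, shut at -1), then the shift along the tool's x, y, z in m, then the turn, a rotation vector about the tool's x, y, z in rad. In form: [[jaw, [tx, ty, tz], [rx, ry, rz]], ...]. A call has 1 to 8 rows; each row is the pose to reach, as a shift and turn from the pose commanded when the call began, along the tool's axes at that moment; what a row does not reach only later rows make up. A row lasts 1/10 s, in which the tool goes at most 50 mm and 8.59 degrees, less where a joint would pass 70% of its speed; a pose out of reach is approached as far as the arm can. A call with a gripper value outside its range is refused whole. The fingers move at their own pace and stop on an object; "newtons" is the grip in N (left out, the last holds). Time passes only in rows, so rows that repeat a pose let the fingers close. It gives the time, the measured TCP pose, the force, the opening and the grip force at its end, in the units of the state.
- telemetry.read_state(): the state, without advancing time (a new reading comes with each control period).
- read_camera(name): name is "scene" or "top" or "wrist"; returns a dict with "frame" (420x560x3 uint8, red, green, blue), "intrinsics" (3x3 intrinsics, pixels), "k1" (the pictures are not rectified: a ray, as slopes to the right and down, at radius r is drawn at 1 + k1 r^2 times it, then the intrinsics apply), "T" (4x4, takes a point from camera to world coordinates). Camera axes: x right, y down, z forward; pixel columns grow to the right and rows downward; lengths in m; the calibration is good to about 2 mm. A picture is of the moment at which its call begins. There is no depth.
- order.finish_job(): hands the job in; it is judged then, once.
The state is a dict: "clock": time; "joint_pos": joint angles; "qd": joint speeds; "joint_torque": joint torques, N m; "tcp_pos": TCP position; "ee_rot": TCP orientation; "wrist_force": force on the tool from outside, world axes, zero at the start; "wrist_torque": the same for the moment, N m; "opening": finger opening in m; "grasp_force": force on a finger pad.
Only numpy, scipy, OpenCV 4.12 (cv2) and the standard library are available. Lean on these libraries where they do the work, as an engineer would, in place of code of your own. Each camera call takes 0.05 s, during which the arm holds its last target. There are 200 camera calls.

## Working session

There is one attempt and no reset: what is moved stays moved. The work goes in short steps, Python scripts to look and compute and a tool call to move; the robot and the scene stay as the last step left them, time stands still between calls to the robot, and variables do not carry over. Pictures are saved under pics/ and viewed, at most 10 in all, crops included, and the job is handed in when it is done.

Besides the shell and the picture viewer there is one more tool, called after "Request:" by a JSON object that holds its "name" and its "arguments". play_rows: Moves the arm, as the interface text tells. Its arguments: {"type":"object","properties":{"steps":{"type":"array"},"newtons":{"type":"number"}},"required":["steps"]}

```bash
mkdir -p pics; cat > h.py <<'E'
import numpy as np, cv2
from station import telemetry, read_camera, order, bot
from scipy.spatial.transform import Rotation as R
def snap(name,f=None):
    c=read_camera(name)
    if f: cv2.imwrite('pics/'+f,c['frame'][:,:,::-1])
    return c
def ray(c,px):
    K=c['intrinsics']; k=c['k1']
    dist=np.array([k,0,0,0,0.])
    p=cv2.undistortPoints(np.array([[px]],float),K,dist)[0,0]
    d=c['T'][:3,:3]@np.array([p[0],p[1],1.]); return c['T'][:3,3],d
def onz(c,px,z):
    o,d=ray(c,px); return o+d*(z-o[2])/d[2]
def proj(c,P):
    q=np.linalg.inv(c['T'])@np.append(P,1); s=q[:2]/q[2]
    s=s*(1+c['k1']*(s@s)); K=c['intrinsics']
    return K[0,0]*s[0]+K[0,2],K[1,1]*s[1]+K[1,2]
E
python3 - <<'E'
from h import *
a=snap('top','top0.png');b=snap('scene','scene0.png')
for c in(a,b): print(c['T'].round(3).tolist(),c['k1'])
s=telemetry.read_state();print(s,bot.tip_reach)
E
```

```text
[[-0.013, -0.984, 0.176, 0.317], [-1.0, 0.01, -0.021, -0.042], [0.019, -0.176, -0.984, 1.457], [0.0, 0.0, 0.0, 1.0]] 0.007335334994007998
[[-0.153, 0.616, -0.773, 1.576], [0.988, 0.082, -0.13, 0.129], [-0.017, -0.784, -0.621, 0.914], [0.0, 0.0, 0.0, 1.0]] -0.20544106141640622
{'clock': 0.1, 'joint_pos': array([9.08286771e-01, 1.04658756e-01, 9.65702441e-02, 1.56390135e+00,
       2.89655790e-08, 1.35313798e+00]), 'qd': array([ 0.00205447,  0.00059562,  0.00329013,  0.00067717,  0.00108315,
       -0.00192741]), 'joint_torque': array([ 4.67986931e-03, -5.58206964e+01,  5.04722857e+01,  1.28623884e-02,
       -3.49688280e-04, -8.11394727e-06]), 'tcp_pos': array([0.25799794, 0.54140814, 0.25560161]), 'ee_rot': array([-3.14042728e+00, -2.57765588e-04,  2.69674130e+00]), 'wrist_force': array([ 0.20148305, -0.22524203,  0.78311538]), 'wrist_torque': array([ 0.00216295, -0.02100752,  0.06614028]), 'grasp_force': 0.0, 'opening': 0.08518363118011398} 0.025
```

View pics/top0.png

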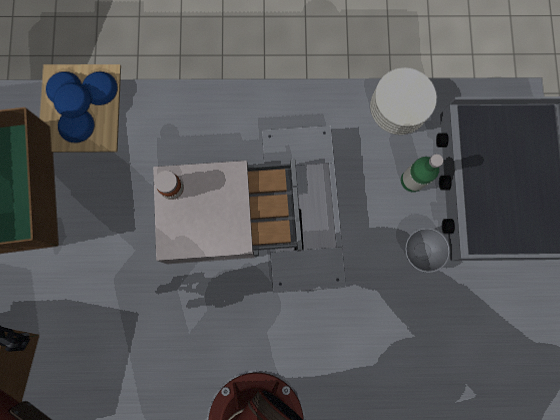

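View pics/scene0.png

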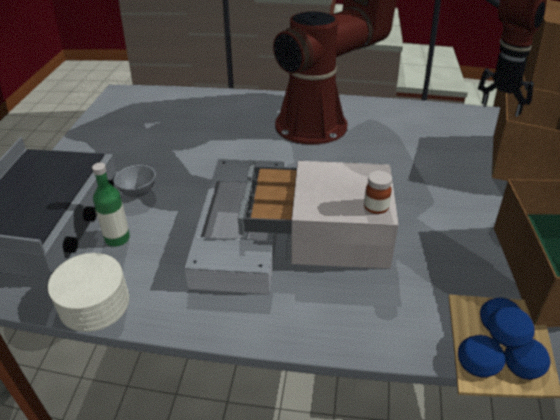

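The top view shows the white chest (154–254, 161–258), the drawer out to column ~297, and the box with roof corners near (263,129), (331,127), (344,289) and (273,291). The bowl is at (428,249) and the bottle at (420,172). I'll zoom in for the edges.

```bash
python3 - <<'E'
from h import *
c=snap('top')
f=c['frame'][118:298,235:355][:,:,::-1]
f=np.rot90(f)  # rows: cols reversed
f=cv2.resize(np.ascontiguousarray(f),None,fx=4.4,fy=4.4,interpolation=cv2.INTER_CUBIC)
f=cv2.convertScaleAbs(f,alpha=1.6)
cv2.imwrite('pics/z.png',f);print(f.shape)
for n,p,z in [('b1',(263,129),.07),('b2',(331,127),.07),('b3',(344,289),.07),('b4',(273,291),.07),('c1',(154,168),.14),('c2',(247,161),.14),('c3',(254,258),.14),('c4',(155,258),.14),('d1',(296,162),.136),('d2',(301,247),.136),('bowl',(428,249),.05),('bottletop',(437,160),.23),('jar',(168,178),.22)]:
  print(n,onz(c,p,z).round(3))
E
```

```text
(528, 792, 3)
b1 [ 0.771 -0.024  0.07 ]
b2 [ 0.776 -0.211  0.07 ]
b3 [ 0.336 -0.231  0.07 ]
b4 [ 0.334 -0.047  0.07 ]
c1 [0.647 0.254 0.14 ]
c2 [0.663 0.017 0.14 ]
c3 [ 0.414 -0.     0.14 ]
c4 [0.417 0.245 0.14 ]
d1 [ 0.66  -0.109  0.136]
d2 [ 0.441 -0.118  0.136]
bowl [ 0.44  -0.463  0.05 ]
bottletop [ 0.638 -0.445  0.23 ]
jar [0.602 0.202 0.22 ]
```

View pics/z.png

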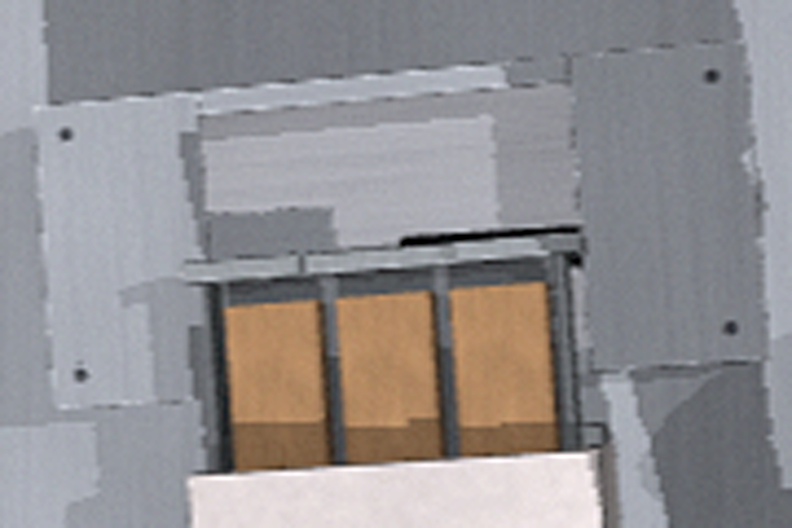

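The zoom shows the far and near roof corners, the drawer's outer edge running from (185,263) to (580,230), and the black handle just peeking out along (400–580, 235). Next I'll compute the geometry and the first move.

```bash
cat >> h.py <<'E'
def rel(P,Rt):
    """shift and rotvec in tool axes from the measured pose to target pose"""
    s=telemetry.read_state(); R0=R.from_euler('xyz',s['ee_rot'])
    return R0.inv().apply(np.array(P)-s['tcp_pos']).round(4),(R0.inv()*Rt).as_rotvec().round(4)
E
python3 - <<'E'
from h import *
c=snap('top')
q=lambda u,r,z: onz(c,(355-r/4.4,118+u/4.4),z)
B=[q(*p,.07) for p in [(38,107),(735,42),(765,360),(58,408)]]  # far-right, near-right, near-left, far-left
cen=sum(B)/4; ax=(B[0]+B[3]-B[1]-B[2])/2; lat=(B[3]+B[2]-B[0]-B[1])/2
print(cen.round(4),np.linalg.norm(ax),np.linalg.norm(lat),np.arctan2(ax[1],ax[0]),np.arctan2(-lat[0],lat[1]))
d1,d2=q(185,263,.136),q(580,230,.136);m=(d1+d2)/2;v=d1-d2
print(m.round(4),np.linalg.norm(v),np.arctan2(v[1],v[0]))
yaw=np.arctan2(ax[1],ax[0]); bx=np.array([np.cos(yaw),np.sin(yaw),0]);by=np.array([-bx[1],bx[0],0])
print('drawer in box frame',(m-cen)@bx,(m-cen)@by)
Rt=R.from_euler('xyz',[np.pi,0,yaw+np.pi]); P=m-by*.045; 
print(P.round(4),yaw,bx,by)
for z in(.32,.2,.128): P[2]=z;print(*rel(P,Rt))
E
```

```text
[ 0.5549 -0.1286  0.07  ] 0.43276601968630934 0.1885512854880982 0.05895237013815107 0.0708288339402783
[ 0.5496 -0.1148  0.136 ] 0.23246817098186137 0.06307531535529938
drawer in box frame -0.004494604640211445 0.01415984497389537
[ 0.5522 -0.1597  0.136 ] 0.05895237013815107 [0.99826281 0.05891823 0.        ] [-0.05891823  0.99826281  0.        ]
[-0.5672 -0.5064 -0.0638] [-7.000e-04 -3.000e-04 -5.038e-01]
[-0.5672 -0.5063  0.0562] [-7.000e-04 -3.000e-04 -5.038e-01]
[-0.5672 -0.5063  0.1282] [-7.000e-04 -3.000e-04 -5.038e-01]
```

Request:
{"name": "play_rows", "arguments": {"steps": [[-1, [0, 0, -0.05], [0, 0, 0]], [-1, [0, 0, -0.07], [0, 0, 0]], [-1, [-0.567, -0.506, -0.07], [0, 0, -0.504]], [-1, [-0.567, -0.506, -0.07], [0, 0, -0.504]], [-1, [-0.567, -0.506, -0.07], [0, 0, -0.504]], [-1, [-0.567, -0.506, -0.07], [0, 0, -0.504]], [-1, [-0.567, -0.506, -0.07], [0, 0, -0.504]], [-1, [-0.567, -0.506, -0.07], [0, 0, -0.504]]], "newtons": 40}}

```text
clock: 1.0
tcp_pos: [0.371, 0.2724, 0.3264]
ee_rot: [3.141, 0.0, -3.082]
wrist_force: [1.7, 0.1, 0.5]
opening: -0.0001
grasp_force: 0.0
```

```bash
python3 - <<'E'
from h import *
Rt=R.from_euler('xyz',[np.pi,0,.062+np.pi])
print(telemetry.read_state()['ee_rot'],*rel([.552,-.160,.32],Rt))
E
```

```text
[ 3.14142825e+00  4.13516751e-04 -3.08167058e+00] [-0.1547 -0.4424  0.0064] [ 0.0002  0.0004 -0.0021]
```

Request:
{"name": "play_rows", "arguments": {"steps": [[-1, [-0.155, -0.442, 0], [0, 0, 0]], [-1, [-0.155, -0.442, 0], [0, 0, 0]], [-1, [-0.155, -0.442, 0], [0, 0, 0]], [-1, [-0.155, -0.442, 0], [0, 0, 0]], [-1, [-0.155, -0.442, 0], [0, 0, 0]], [-1, [-0.155, -0.442, 0], [0, 0, 0]], [-1, [-0.155, -0.442, 0], [0, 0, 0]], [-1, [-0.155, -0.442, 0], [0, 0, 0]]]}}

```text
clock: 1.8
tcp_pos: [0.5257, -0.097, 0.3265]
ee_rot: [3.142, 0.0, -3.083]
wrist_force: [1.1, 0.8, 0.2]
opening: 0.0005
grasp_force: 0.0
```

```bash
python3 - <<'E'
from h import *
Rt=R.from_euler('xyz',[np.pi,0,.062+np.pi])
print(*rel([.552,-.160,.128],Rt))
E
```

```text
[-0.0225 -0.0644  0.1985] [ 0.0001  0.0004 -0.0032]
```

Request:
{"name": "play_rows", "arguments": {"steps": [[-1, [-0.022, -0.065, 0], [0, 0, 0]], [-1, [-0.022, -0.065, 0], [0, 0, 0]], [-1, [-0.022, -0.065, 0], [0, 0, 0]], [-1, [-0.022, -0.065, 0.05], [0, 0, 0]], [-1, [-0.022, -0.065, 0.1], [0, 0, 0]], [-1, [-0.022, -0.065, 0.1], [0, 0, 0]]]}}

```text
clock: 2.4
tcp_pos: [0.5469, -0.1552, 0.2182]
ee_rot: [3.134, -0.011, -3.082]
wrist_force: [-1.0, 0.7, -0.3]
opening: -0.0002
grasp_force: 0.0
```

```bash
python3 - <<'E'
from h import *
Rt=R.from_euler('xyz',[np.pi,0,.062+np.pi])
print(*rel([.552,-.160,.128],Rt))
c=snap('wrist','w1.png')
E
```

```text
[-0.0058 -0.0057  0.0901] [ 0.0076 -0.0114 -0.002 ]
```

View pics/w1.png

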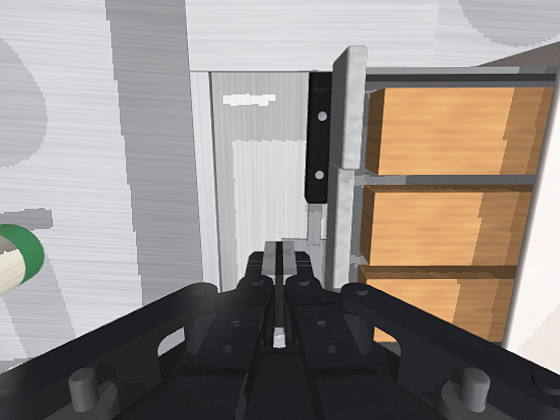

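The wrist view shows the drawer front at columns ~335–360, the closed fingertips at (278,255) clear of it, and the turner handle (308–330, 72–203) under the opening. Going down, then pushing.

Request:
{"name": "play_rows", "arguments": {"steps": [[-1, [-0.004, -0.004, 0.045], [0.007, -0.011, -0.002]], [-1, [-0.004, -0.004, 0.09], [0.007, -0.011, -0.002]], [-1, [-0.004, -0.004, 0.09], [0.007, -0.011, -0.002]], [-1, [-0.004, 0.01, 0.09], [0.007, -0.011, -0.002]], [-1, [-0.004, 0.025, 0.09], [0.007, -0.011, -0.002]], [-1, [-0.004, 0.04, 0.09], [0.007, -0.011, -0.002]], [-1, [-0.004, 0.055, 0.09], [0.007, -0.011, -0.002]], [-1, [-0.004, 0.07, 0.09], [0.007, -0.011, -0.002]]]}}

```text
clock: 3.25
tcp_pos: [0.5524, -0.0875, 0.1395]
ee_rot: [-3.132, 0.015, -3.08]
wrist_force: [1.5, -2.9, 5.3]
opening: -0.0001
grasp_force: 2.5
```

Request:
{"name": "play_rows", "arguments": {"steps": [[-1, [0, 0.006, 0.005], [0, 0, 0]], [-1, [0, 0.014, 0.01], [0, 0, 0]], [-1, [0, 0.024, 0.01], [0, 0, 0]], [-1, [0, 0.034, 0.01], [0, 0, 0]], [-1, [0, 0.042, 0.01], [0, 0, 0]], [-1, [0, 0.05, 0.01], [0, 0, 0]], [-1, [0, 0.055, 0.01], [0, 0, 0]]]}}

```text
clock: 3.95
tcp_pos: [0.5477, -0.0327, 0.1262]
ee_rot: [-3.135, 0.011, -3.08]
wrist_force: [1.8, -2.8, 1.6]
opening: -0.0001
grasp_force: 1.4
```

Request:
{"name": "play_rows", "arguments": {"steps": [[-1, [0, 0.005, 0], [0, 0, 0]], [-1, [0, 0.01, 0], [0, 0, 0]], [-1, [0, 0.014, 0], [0, 0, 0]], [-1, [0, 0.017, 0], [0, 0, 0]], [-1, [0, 0.02, 0], [0, 0, 0]], [-1, [0, 0.02, 0], [0, 0, 0]]]}}

```text
clock: 4.55
tcp_pos: [0.5466, -0.0157, 0.1261]
ee_rot: [-3.13, 0.011, -3.082]
wrist_force: [-0.2, -15.7, 0.1]
opening: 0.0
grasp_force: 7.4
```

Request:
{"name": "play_rows", "arguments": {"steps": [[-1, [0, 0.002, 0], [0, 0, 0]], [-1, [0, 0.002, 0], [0, 0, 0]]]}}

```text
clock: 4.75
tcp_pos: [0.5466, -0.0154, 0.1261]
ee_rot: [-3.126, 0.01, -3.083]
wrist_force: [0.3, -23.6, -1.1]
opening: -0.0003
grasp_force: 11.9
```

Force climbs without any movement, so the drawer is home. Backing off and looking at the turner.

Request:
{"name": "play_rows", "arguments": {"steps": [[-1, [0, -0.03, 0], [0, 0, 0]], [-1, [0, -0.06, 0], [0, 0, 0]], [0, [0, -0.1, -0.04], [0, 0, 0]], [0.2, [0, -0.1, -0.09], [0, 0, 0]], [0.2, [0, -0.1, -0.14], [0, 0, 0]], [0.2, [0, -0.1, -0.18], [0, 0, 0]], [0.2, [0, -0.1, -0.18], [0, 0, 0]], [0.2, [0, -0.1, -0.18], [0, 0, 0]]]}}

```text
clock: 5.55
tcp_pos: [0.5507, -0.1101, 0.3073]
ee_rot: [-3.135, 0.012, -3.08]
wrist_force: [1.1, 0.4, -0.5]
opening: 0.0511
grasp_force: 0.0
```

```bash
python3 - <<'E'
from h import *
s=telemetry.read_state();print(s['tcp_pos'],s['ee_rot'],s['joint_pos'])
c=snap('wrist','w2.png');np.savez('w2.npz',**c)
c=snap('top','t2.png')
f=c['frame'][118:298,235:355][:,:,::-1]
f=np.ascontiguousarray(np.rot90(f));cv2.imwrite('pics/z2.png',cv2.convertScaleAbs(cv2.resize(f,None,fx=4.4,fy=4.4,interpolation=cv2.INTER_CUBIC),alpha=1.6))
E
```

```text
[ 0.55069805 -0.11005541  0.30727995] [-3.13472703  0.01207747 -3.080235  ] [-4.29940689e-01 -1.24534012e-02  7.03320463e-02  1.63969390e+00
 -3.55991791e-04 -4.91259358e-01]
```

View pics/w2.png

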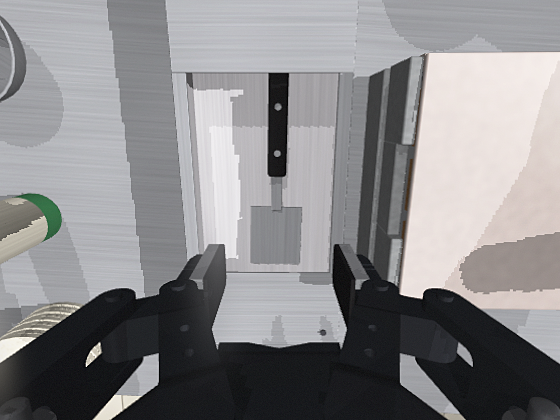

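View pics/z2.png

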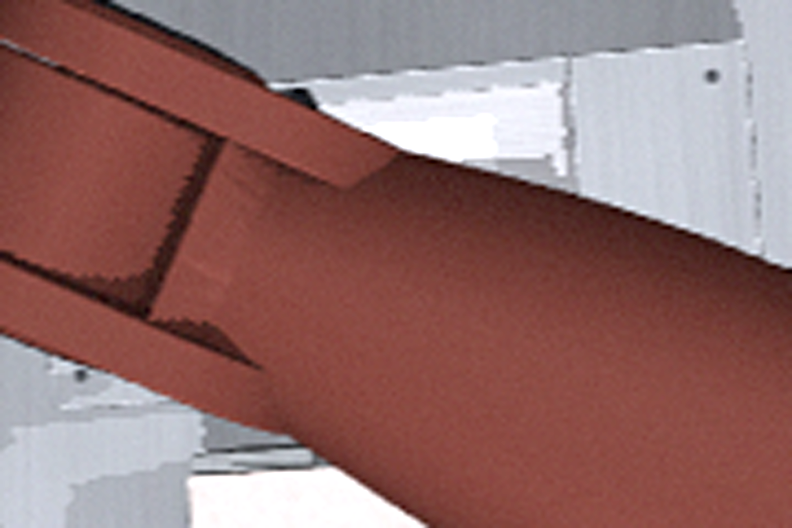

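The wrist view shows the handle (columns 268–288) with its front end at row 176, the shank, and the blade (251–301) starting at row 206. The drawer front is flush with the chest. Next I'll locate the turner in box coordinates, using the rear corners of the blade and the front corners of the handle.

```bash
python3 - <<'E'
from h import *
c=dict(np.load('w2.npz'))
print(c['T'].round(3).tolist())
cen=np.array([.555,-.1285,0]);yaw=.0615
bx=np.array([np.cos(yaw),np.sin(yaw),0]);by=np.array([-bx[1],bx[0],0])
def bf(p): d=p-cen; return np.round([d@bx,d@by,p[2]],4)
for n,p,z in [('h+20 L',(268,176),.031),('h+20 R',(287,176),.031),('h near L',(268,73),.031),('h near R',(289,73),.031),('bladeL',(251,206),.009),('bladeR',(301,206),.009),('b far L',(252,263),.009),('b far R',(301,263),.009),('open nearL',(187,72),.07),('open nearR',(354,72),.07),('open farL',(194,272),.07),('open farR',(330,271),.07)]:
  P=onz(c,p,z);print(n,P.round(4),bf(P))
E
```

```text
[[-0.061, 0.961, 0.27, 0.484], [0.998, 0.06, 0.01, -0.113], [-0.006, 0.27, -0.963, 0.424], [0.0, 0.0, 0.0, 1.0]]
h+20 L [ 0.5563 -0.1252  0.031 ] [0.0016 0.0033 0.031 ]
h+20 R [ 0.5549 -0.1013  0.031 ] [0.0015 0.0271 0.031 ]
h near L [ 0.4364 -0.1313  0.031 ] [-0.1186  0.0045  0.031 ]
h near R [ 0.4349 -0.1072  0.031 ] [-0.1185  0.0287  0.031 ]
bladeL [ 0.6032 -0.1468  0.009 ] [ 0.047  -0.0212  0.009 ]
bladeR [ 0.599  -0.0788  0.009 ] [0.0469 0.0469 0.009 ]
b far L [ 0.6882 -0.1422  0.009 ] [ 0.1321 -0.0219  0.009 ]
b far R [ 0.6837 -0.072   0.009 ] [0.1319 0.0485 0.009 ]
open nearL [ 0.4453 -0.2136  0.07  ] [-0.1147 -0.0782  0.07  ]
open nearR [ 0.4348 -0.0407  0.07  ] [-0.1145  0.095   0.07  ]
open farL [ 0.6748 -0.2091  0.07  ] [ 0.1146 -0.0878  0.07  ]
open farR [ 0.6627 -0.0416  0.07  ] [0.1128 0.0801 0.07  ]
```

```bash
cat >> h.py <<'E'
cen=np.array([.555,-.1285,0]);yaw=.0615
bx=np.array([np.cos(yaw),np.sin(yaw),0]);by=np.array([-bx[1],bx[0],0])
def W(x,y,z): return cen+x*bx+y*by+np.array([0,0,z])
def Rb(beta,ty=.05): return R.from_euler('xyz',[np.pi,0,ty+np.pi])*R.from_rotvec([0,beta,0])
E
python3 - <<'E'
from h import *
for z in(.15,.06,.034): print(*rel(W(-.041,.0157,z),Rb(-.2)))
E
```

```text
[ 0.0385 -0.0025  0.1546] [-0.0041 -0.1912  0.0119]
[ 0.0392 -0.002   0.2446] [-0.0041 -0.1912  0.0119]
[ 0.0395 -0.0019  0.2706] [-0.0041 -0.1912  0.0119]
```

Request:
{"name": "play_rows", "arguments": {"steps": [[0.2, [0.038, -0.002, 0.02], [-0.004, -0.1, 0.012]], [0.2, [0.038, -0.002, 0.06], [-0.004, -0.191, 0.012]], [0.2, [0.038, -0.002, 0.1], [-0.004, -0.191, 0.012]], [0.2, [0.038, -0.002, 0.14], [-0.004, -0.191, 0.012]], [0.2, [0.038, -0.002, 0.155], [-0.004, -0.191, 0.012]], [0.2, [0.038, -0.002, 0.155], [-0.004, -0.191, 0.012]], [0.2, [0.038, -0.002, 0.155], [-0.004, -0.191, 0.012]], [0.2, [0.038, -0.002, 0.155], [-0.004, -0.191, 0.012]]]}}

```text
clock: 6.45
tcp_pos: [0.5158, -0.1161, 0.1539]
ee_rot: [-3.138, 0.205, -3.091]
wrist_force: [0.2, -0.4, -0.1]
opening: 0.0513
grasp_force: 0.0
```

```bash
python3 - <<'E'
from h import *
print(telemetry.read_state()['wrist_force'])
for z in(.06,.034): print(*rel(W(-.041,.0157,z),Rb(-.2)))
c=snap('wrist','w3.png');print(proj(c,W(-.038,.0155,.031)))
E
```

```text
[ 0.21678981 -0.43989244 -0.05803412]
[0.0217 0.0012 0.0914] [-0.0034  0.0048  0.0006]
[0.027  0.0013 0.1169] [-0.0034  0.0048  0.0006]
(np.float64(280.3600348088551), np.float64(176.8261149836955))
```

View pics/w3.png

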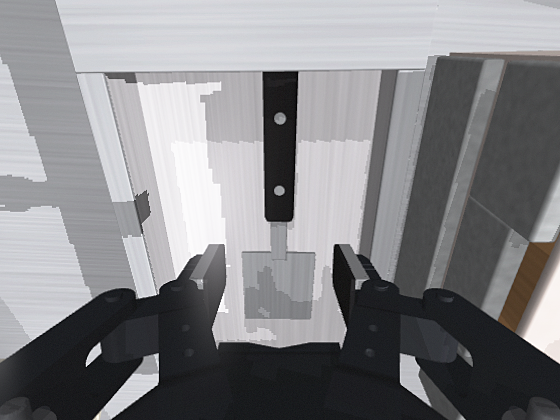

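The handle (columns 264–296, front end at row 220) is centred between the fingers (215–342). Descending.

Request:
{"name": "play_rows", "arguments": {"steps": [[0.2, [0.009, 0.001, 0.04], [-0.003, 0.004, 0]], [0.2, [0.018, 0.001, 0.075], [-0.003, 0.004, 0]], [0.2, [0.023, 0.001, 0.098], [-0.003, 0.004, 0]], [0.2, [0.027, 0.001, 0.117], [-0.003, 0.004, 0]], [0.2, [0.027, 0.001, 0.117], [-0.003, 0.004, 0]], [0.2, [0.027, 0.001, 0.117], [-0.003, 0.004, 0]]]}}

```text
clock: 7.1
tcp_pos: [0.5122, -0.1152, 0.0326]
ee_rot: [3.141, 0.199, -3.091]
wrist_force: [-0.9, -0.1, -0.2]
opening: 0.0514
grasp_force: 0.0
```

Request:
{"name": "play_rows", "arguments": {"steps": [[-0.3, [0, 0, 0], [0, 0, 0]], [-1, [0, 0, 0], [0, 0, 0]], [-1, [0, 0, 0], [0, 0, 0]], [-1, [0, 0, 0], [0, 0, 0]], [-1, [0, 0, 0], [0, 0, 0]], [-1, [0, 0, 0], [0, 0, 0]]], "newtons": 70}}

```text
clock: 7.7
tcp_pos: [0.5127, -0.1156, 0.0333]
ee_rot: [-3.141, 0.201, -3.091]
wrist_force: [-2.0, 0.7, 7.7]
opening: 0.023
grasp_force: 70.7
```

```bash
python3 - <<'E'
from h import *
s=telemetry.read_state();R0=R.from_euler('xyz',s['ee_rot']);print(s['wrist_force'],s['tcp_pos'])
t=s['tcp_pos']
# lift 4mm, slide 65mm along box x, then tilt about blade end
for d in ([0,0,.004],.065*bx+[0,0,.004]): print(R0.inv().apply(d).round(4))
# blade end now (lowest): 
G=W(-.038,.0155,.018); ub=np.array([np.cos(.05),np.sin(.05),0])
E1=W(-.018,.0155,.005)+.15*ub+.065*bx+[0,0,.004]
T1=t+.065*bx+[0,0,.004]
y=np.array([-ub[1],ub[0],0])
for th in(.1,.2,.3,.4,.5):
  Q=R.from_rotvec(th*y); P=E1+Q.apply(T1-E1)
  print(th,R0.inv().apply(P-t).round(4),P.round(3))
a=(Q.apply(-ub))
for d in(.05,.1,.12): print('pull',d,R0.inv().apply(P-t+d*a).round(4),(P+d*a).round(3))
print('up.1',R0.inv().apply([0,0,.1]).round(4))
E
```

```text
[-2.04711735  0.72175074  7.73378261] [ 0.51267673 -0.11558486  0.03334698]
[-0.0008 -0.     -0.0039]
[-0.0645  0.0007  0.009 ]
0.1 [-0.0715  0.0007 -0.0071] [ 0.581 -0.111  0.055]
0.2 [-0.0802  0.0007 -0.0224] [ 0.587 -0.111  0.071]
0.3 [-0.0903  0.0007 -0.0367] [ 0.594 -0.111  0.087]
0.4 [-0.1017  0.0007 -0.05  ] [ 0.602 -0.11   0.103]
0.5 [-0.1145  0.0007 -0.0621] [ 0.612 -0.11   0.117]
pull 0.05 [-0.0763  0.0007 -0.0943] [ 0.569 -0.112  0.141]
pull 0.1 [-0.0381  0.0007 -0.1266] [ 0.525 -0.114  0.165]
pull 0.12 [-0.0228  0.0007 -0.1395] [ 0.507 -0.115  0.175]
up.1 [-0.0199 -0.     -0.098 ]
```

Request:
{"name": "play_rows", "arguments": {"steps": [[-1, [-0.001, 0, -0.004], [0, 0, 0]], [-1, [-0.001, 0, -0.004], [0, 0, 0]], [-1, [-0.016, 0, -0.001], [0, 0, 0]], [-1, [-0.032, 0, 0.002], [0, 0, 0]], [-1, [-0.048, 0.001, 0.006], [0, 0, 0]], [-1, [-0.0645, 0.001, 0.009], [0, 0, 0]], [-1, [-0.0645, 0.001, 0.009], [0, 0, 0]], [-1, [-0.0645, 0.001, 0.009], [0, 0, 0]]]}}

```text
clock: 8.5
tcp_pos: [0.5758, -0.1103, 0.0347]
ee_rot: [3.14, 0.197, -3.091]
wrist_force: [-0.0, -1.1, -2.1]
opening: 0.0228
grasp_force: 69.4
```

```bash
python3 - <<'E'
from h import *
s=telemetry.read_state();print(s['wrist_force'],s['wrist_torque'],s['tcp_pos'],s['joint_pos'].round(3),s['grasp_force'])
E
```

```text
[-0.01961727 -1.138651   -2.13235974] [0.01088142 0.31684251 0.02094097] [ 0.57575233 -0.11031633  0.03465752] [-0.46  -0.075 -0.505  0.969  0.097 -0.502] 69.35253381729126
```

Request:
{"name": "play_rows", "arguments": {"steps": [[-1, [-0.003, 0, -0.01], [0, 0.05, 0]], [-1, [-0.007, 0, -0.018], [0, 0.1, 0]], [-1, [-0.011, 0, -0.026], [0, 0.15, 0]], [-1, [-0.016, 0, -0.033], [0, 0.2, 0]], [-1, [-0.0205, 0, -0.041], [0, 0.25, 0]], [-1, [-0.026, 0, -0.048], [0, 0.3, 0]], [-1, [-0.026, 0, -0.048], [0, 0.3, 0]], [-1, [-0.026, 0, -0.048], [0, 0.3, 0]]]}}

```text
clock: 9.3
tcp_pos: [0.592, -0.1099, 0.0868]
ee_rot: [3.14, -0.101, -3.091]
wrist_force: [-1.5, -1.0, -3.1]
opening: 0.0227
grasp_force: 69.4
```

```bash
python3 - <<'E'
from h import *
s=telemetry.read_state();print(s['wrist_force'],s['wrist_torque'],s['tcp_pos'],s['joint_pos'].round(3),s['grasp_force'])
c=snap('scene');f=c['frame'][120:320,150:420][:,:,::-1]
cv2.imwrite('pics/s4.png',cv2.resize(f,None,fx=2.9,fy=2.9,interpolation=cv2.INTER_CUBIC))
E
```

```text
[-1.5281624  -1.02684994 -3.11233963] [ 0.06766333 -0.10158722  0.0094177 ] [ 0.5919528  -0.10986255  0.08683488] [-0.381  0.269 -0.031  1.363 -0.041 -0.43 ] 69.43937659263611
```

View pics/s4.png

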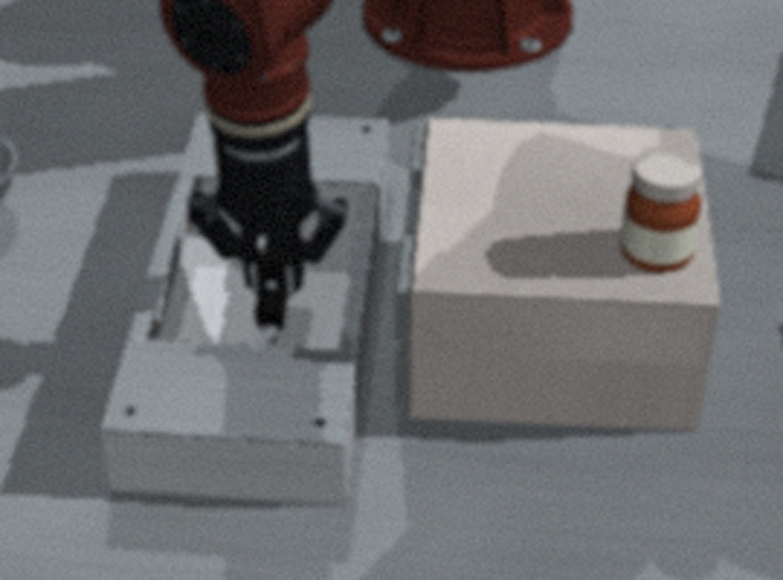

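Request:
{"name": "play_rows", "arguments": {"steps": [[-1, [-0.003, 0, -0.008], [0, 0.05, 0]], [-1, [-0.007, 0, -0.016], [0, 0.1, 0]], [-1, [-0.011, 0, -0.024], [0, 0.15, 0]], [-1, [-0.0157, 0, -0.0314], [0, 0.2, 0]], [-1, [-0.0157, 0, -0.0314], [0, 0.2, 0]], [-1, [-0.0157, 0, -0.0314], [0, 0.2, 0]]]}}

```text
clock: 9.95
tcp_pos: [0.6107, -0.1089, 0.1162]
ee_rot: [3.14, -0.301, -3.091]
wrist_force: [0.1, 0.0, -2.4]
opening: 0.0227
grasp_force: 69.5
```

Tilted 0.5 rad with no contact. Now I'll pull it out along its own axis.

Request:
{"name": "play_rows", "arguments": {"steps": [[-1, [0.015, 0, -0.003], [0, 0, 0]], [-1, [0.035, 0, -0.007], [0, 0, 0]], [-1, [0.055, 0, -0.011], [0, 0, 0]], [-1, [0.075, 0, -0.015], [0, 0, 0]], [-1, [0.095, 0, -0.019], [0, 0, 0]], [-1, [0.115, 0, -0.023], [0, 0, 0]], [-1, [0.12, 0, -0.024], [0, 0, 0]], [-1, [0.12, 0, -0.024], [0, 0, 0]]]}}

```text
clock: 10.75
tcp_pos: [0.5034, -0.1144, 0.1759]
ee_rot: [3.141, -0.3, -3.092]
wrist_force: [-0.1, -0.5, -1.8]
opening: 0.0227
grasp_force: 69.4
```

```bash
python3 - <<'E'
from h import *
s=telemetry.read_state();print(s['wrist_force'],s['joint_pos'].round(3))
R0=R.from_euler('xyz',s['ee_rot'])
print(R0.inv().apply([0,0,.13]).round(4))
E
```

```text
[-0.06363949 -0.54676094 -1.77470552] [-0.406  0.205  0.03   1.667 -0.13  -0.438]
[ 3.840e-02  1.000e-04 -1.242e-01]
```

Request:
{"name": "play_rows", "arguments": {"steps": [[-1, [0.006, 0, -0.019], [0, 0, 0]], [-1, [0.012, 0, -0.038], [0, 0, 0]], [-1, [0.018, 0, -0.057], [0, 0, 0]], [-1, [0.024, 0, -0.076], [0, 0, 0]], [-1, [0.027, 0, -0.086], [0, 0, 0]], [-1, [0.027, 0, -0.086], [0, 0, 0]], [-1, [0.027, 0, -0.086], [0, 0, 0]], [-1, [0.027, 0, -0.086], [0, 0, 0]]]}}

```text
clock: 11.55
tcp_pos: [0.5034, -0.1144, 0.2643]
ee_rot: [3.139, -0.303, -3.091]
wrist_force: [0.2, -1.0, -2.6]
opening: 0.0228
grasp_force: 69.4
```

```bash
python3 - <<'E'
from h import *
s=telemetry.read_state();print(s['wrist_force'],s['qd'].round(3),s['joint_pos'].round(3))
c=snap('scene');f=c['frame'][60:320,100:440][:,:,::-1]
cv2.imwrite('pics/s5.png',cv2.resize(f,None,fx=2.3,fy=2.3,interpolation=cv2.INTER_CUBIC))
R0=R.from_euler('xyz',s['ee_rot']);ax=R0.apply([-.98,0,.2]);dn=R0.apply([.2,0,.98])
g=s['tcp_pos']+R0.apply([0,0,.012])
be=g+.17*ax+.011*dn; he=g-.13*ax
for p in(g,be,he): q=proj(c,p);print(p.round(3),((q[0]-100)*2.3,(q[1]-60)*2.3))
E
```

```text
[ 0.20262708 -1.04011522 -2.64981554] [ 0.    -0.003 -0.     0.004 -0.    -0.   ] [-0.406  0.206  0.191  1.83  -0.13  -0.438]
[ 0.5   -0.115  0.253] (np.float64(334.9836687411529), np.float64(170.66330768339472))
[ 0.643 -0.107  0.161] (np.float64(318.9415222425978), np.float64(324.42903229243115))
[ 0.386 -0.12   0.316] (np.float64(347.28748175815616), np.float64(67.79567689255323))
```

View pics/s5.png

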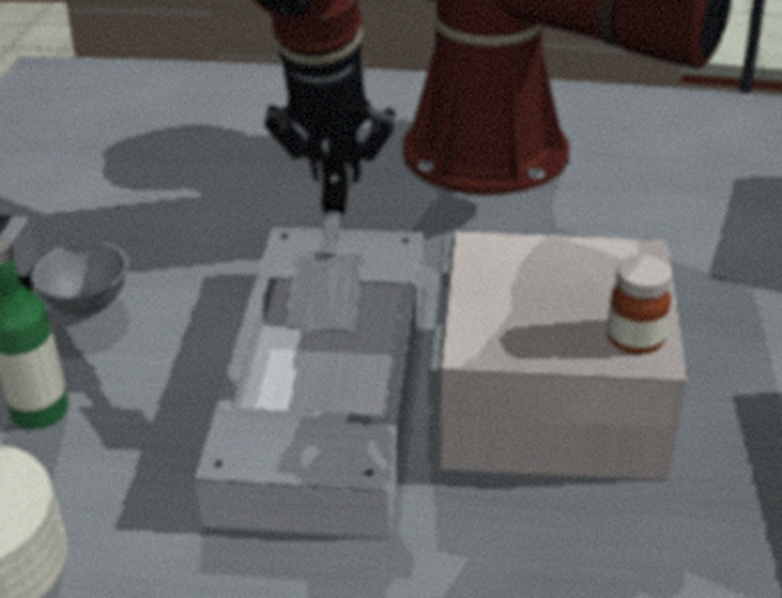

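The turner hangs clear in the gripper. Its blade end is at pixel (320,325), within a pixel or so of the predicted spot at z = 0.16 m, so there was no slip. The handle end is at about 0.32 m, the drawer is home and the bottle, bowl and jar haven't moved.

```bash
python3 -c "
from station import order;print(order.finish_job())"
```

```text
the job is handed in; nothing more can be done
None
```

The job is handed in: I pushed the drawer fully home, then lifted the turner out handle end first; it is held still in the air with its lowest end about 9 cm above the box roof, and the bottle, bowl and jar are where they stood.

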